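Light the stage and hold the loupe in focus over the specimen

TASK

Switch on the stage lamp by pressing the panel's keys all the way down and letting them up again, one at a time: the round key, then the square key, then the long bar key. Then take the loupe from its rest by the handle and hold it level over the specimen, the lens centred above it and at the same height as the disc-shaped mark on the stage's focus post, touching neither stage nor post; finish while still holding it there, not letting go. Leave the mark, the specimen and everything else where they are.

Things in the scene. Friction and masses are not known exactly. Their poses are not given: they have to be found in the camera images.
- round_key_top (a point): Centre of the top face of the ROUND key: a white cap 26 mm across on the lamp panel. The panel is a fixed grey box, 105 x 175 mm and 28 mm high with a black top, to the robot's right; three white spring keys stand in a row on it 48 mm apart, in any order, told apart by outline. Key tops are 42 mm above the table. z up.
- square_key_top (a point): Centre of the top face of the SQUARE key: a white cap 24 x 24 mm on the same panel.
- bar_key_top (a point): Centre of the top face of the BAR key: a narrow white cap 40 x 11 mm on the same panel, long along the panel's short side (point x).
- round_key (a joint): Travel of the round key in m: 0 up, 0.005 fully down; it sinks straight down, a spring lifts it again (about 5 N at the bottom).
- square_key (a joint): Travel of the square key, as for the round one.
- bar_key (a joint): Travel of the bar key, as for the round one.
- loupe: Hand loupe, about 100 g: a dark steel ring 76 mm across and 12 mm thick with a glass lens, and a straight black flat-sided handle. Origin under the lens centre, on the ring's underside; z is the lens axis (up when level); the handle runs to -x: 16 mm wide (y), 14 mm tall (z 0 to 14), from x = -48 to x = -152 mm. It balances near x = -65 mm.
- lens (a point): Centre of the loupe's lens, at half its thickness, 6 mm above the loupe's origin; axes as the loupe's.
- loupe_grip (a point): A good place to grip the handle: 85 mm from the lens centre along -x, 7 mm above the loupe's underside; fingers close along y.
- rest: Fixed white rest that carries the loupe at the start, to the robot's left, handle towards the robot. Origin on the table under the lens centre, axes as the loupe's. Base plate 205 x 85 x 6 mm (x -160 to 45); a block under the ring (x -20 to 30) and a slotted block under the handle's end (x -128 to -148, 6 mm thick cheeks to 43 mm high, 21 mm apart) carry the loupe's underside 30 mm above the table; between the blocks the handle is free on both sides and below.
- specimen: The specimen: a dark insect in a clear resin block, 34 x 26 x 8 mm, 30 g, loose on top of the stage. Origin at the centre of its underside, z up.
- specimen_top (a point): Centre of the specimen's top face; the lens centre belongs straight above it.
- stage: Fixed specimen stage in the middle: white block with black top, 160 (x) x 130 (y) mm, 30 mm high, with a round knob on either side reaching 16 mm further out. Origin on the table under its centre. The focus post, a steel rod 10 mm thick, its cap reaching 176 mm above the table, stands at x = 62, y = 42 mm in the corner away from the robot.
- marker_level (a point): The focal-height mark: centre of a brass disc, 30 mm across and 4 mm thick, round the focus post, with a short 6 mm wide pointer reaching 28 mm from the post's axis along the stage's -x. A friction collar under it keeps it at a height (about 92 to 130 mm above the table) that differs from time to time; the point is at the disc's mid-thickness, z up. The lens centre must be held level with it.
- flask: Bystander: glass conical flask, 80 mm across the foot, 116 mm tall; loose, origin at the centre of its underside; leave it alone.
- beaker: Bystander: glass beaker, 64 mm across, 75 mm tall; loose, origin at the centre of its underside; leave it alone.
- carton: Bystander: white paper carton of slides, 76 x 50 x 28 mm; loose, origin at the centre of its underside; leave it alone.
- dish: Bystander: clear open culture dish, 84 mm across, 15 mm tall; loose, origin at the centre of its underside; leave it alone.
- mortar: Bystander: white ceramic bowl, 70 mm across, 45 mm tall; loose, origin at the centre of its underside; leave it alone.
Not all that is in view belongs to the job. There is more than one size of the loupe; the one meant has the size given above.

How it is judged (in metres and radians):
On the way, in this order (a step that is already met when the one before it is completed fails the run):
1. the round key is pressed down, the other two up (value of joint round_key above 0.003 m and value of joint each of square_key, bar_key below 0.0015 m), for 0.1 s.
2. the square key is pressed down, the other two up (value of joint square_key above 0.003 m and value of joint each of round_key, bar_key below 0.0015 m), for 0.1 s.
3. the bar key is pressed down, the other two up (value of joint bar_key above 0.003 m and value of joint each of round_key, square_key below 0.0015 m), for 0.1 s.
4. the loupe is lifted off its rest, held in the fingers (distance between lens and rest above 0.07 m and contact force between the fingers and loupe above 1 N and contact force between loupe and rest below 0.1 N), for 0.2 s.
At the end, for the whole second after the job is handed in: Gripper still holds the loupe, still and clear of stage, post, specimen and rest; lens centre within 12 mm sideways of the specimen centre and 8 mm of the mark height, tilt under 7 degrees; keys up; mark within 4 mm and specimen within 6 mm of their start (horizontal distance between lens and specimen_top below 0.012 m and z of lens in the frame of marker_level between -0.008 and 0.008 m and angle between loupe's own z axis and vertical below 0.12 rad and contact force between the fingers and loupe above 1 N and contact force between loupe and stage below 0.1 N and contact force between loupe and rest below 0.1 N and contact force between loupe and specimen below 0.1 N and linear speed of loupe below 0.03 m/s and distance of marker_level from where it was at the start of the episode below 0.004 m and distance of specimen from where it was at the start of the episode below 0.006 m and value of joint each of round_key, square_key, bar_key below 0.0015 m); the arm keeps its last pose, push and grip.
It fails at once if two keys are down at once (value of joint each of round_key, square_key above 0.002 m or value of joint each of round_key, bar_key above 0.002 m or value of joint each of square_key, bar_key above 0.002 m).
It fails at once if the focal-height mark is shifted by more than 4 mm (distance of marker_level from where it was at the start of the episode above 0.004 m).
It fails at once if the specimen is pushed more than 6 mm (distance of specimen from where it was at the start of the episode above 0.006 m).
It fails at once if a bystander is moved by more than 25 mm (distance of any of flask, beaker, carton, dish, mortar from where it was at the start of the episode above 0.025 m).
It also fails if it takes over 64 s, if anything falls off the work surface, if the arm or the gripper's body presses on something with over 40 N, if the wrist force passes 120 N, or if a joint passes its speed limit or range.

ROBOT

A 6-joint arm with a two-finger parallel gripper is mounted at the origin on the work surface. World frame = base frame: x ahead of the robot, y to its left, z up, the work surface at z = 0. Lengths are in m, angles in degrees, forces in N, time in s.
With the tool pointing down it reaches from about 0.3 to 0.75 m from the base axis. Payload 8.5 kg.
Tool frame: the origin (TCP) lies midway between the tips of the shut fingers; the grasp point (between the pads) lies 19 mm behind it (env.tcp_to_grasp is the z of the grasp point in the tool frame, in m); z points along the fingers, y is the line along which they close (so a half turn about z gives the same grasp; the last joint's range is limited). The gripper opens to 85 mm and grips with 20 to 120 N. Pads are 22 mm wide; open, the fingers measure 114 mm over their backs; the gripper's body (76 mm by 85 mm) begins 54 mm behind the grasp point. The pads swing forward as they close: fully open they stand 13 mm farther back than shut.
Start: joints at [-84.013, 21.807, 74.336, -0, 83.858, -12.336], TCP at [0.173, -0.522, 0.231] pointing down, gripper open.
Joint ranges: [-178.18, 178.18], [-50.72, 133.34], [12.68, 142.11], [-81.47, 261.47], [9.98, 163.14], [-165.26, 165.26]. Speed limits (degrees/s): [136.94, 136.94, 180, 180, 180, 180].

INTERFACE

Orientations are given as a 3x3 rotation matrix whose columns are the frame's x, y, z axes.
In Python, from rig import env, imaging, job, models gives the robot as it stands. The module is installed in compiled form; this text tells all that it offers.
- The arm moves only by the tool jog_arm, never from a script. Its argument "plan" is text: rows parted by semicolons, each of 7 numbers parted by spaces: the turn, a rotation vector about the tool's x, y, z in degrees, then the shift along the tool's x, y, z in cm, then the closure in counts, from 0 (fully open) to 255 (shut). In form: rx ry rz x y z claw; .... A call has 1 to 10 rows; each row shifts and turns the commanded pose from where the row before left it, along the tool's axes as they then stand; what a row does not reach is not made up. A row lasts 1/12 s, in which the tool goes at most 41.7 mm and 7.16 degrees, less where a joint would pass 70% of its speed; a pose out of reach is approached as far as the arm can. A call with a gripper value outside its range is refused whole. The fingers move at their own pace and stop on an object; "grip_force" is the grip in N (left out, the last holds). Time passes only in rows, so rows that do not move let the fingers close. It gives the time, the measured TCP pose, the force, the opening and the grip force at its end, in the units of the state.
- env.observe(): the state, without advancing time (a new reading comes with each control period).
- imaging.get_image(name): name is "side" or "top" or "wrist"; returns a dict with "pixels" (400x640x3 uint8, red, green, blue), "depth" (400x640 float32, m along the optical axis (not along the pixel's ray), 0 where there is no reading), "fov_y" (degrees; the focal length in pixels is half the picture's height over the tangent of half this angle, whatever the lens; pixels are square), "cx", "cy" (the principal point, pixels), "world_from_camera" (4x4, takes a point from camera to world coordinates). Camera axes: x right, y down, z forward; pixel columns grow to the right and rows downward; lengths in m; the calibration is good to about 2 mm. A picture is of the moment at which its call begins.
- job.close_job(): hands the job in; it is judged then, once.
Trained networks look in the newest picture that a camera, given by its name, has taken for a name from the list of things; names that differ only in an ending like _2 or _b are one class to them, and where a whole thing is asked for, a point or a joint stands for the part that bears it (a point fixed in the world has none). Each returns a list of dicts, best first, with "confidence" (0 to 1); they miss things now and then, are a little off and sometimes report something else, mostly with a low value. They report only what shows in the picture. A call takes as long as a camera call. They do not tell look-alikes from the thing itself.
- models.outline_of(camera, query): "region" (400x640 bool, what is visible of it) and "bbox" ([centre column, centre row, width, height] in pixels, round what is visible of it).
- models.tip_of(camera, query): "at" ([column, row] in pixels: a listed point, or the origin of a listed thing).
The state is a dict: "time_s": time; "q": joint angles; "qvel": joint speeds; "joint_efforts": joint torques, N m; "position": TCP position; "tool_rot": TCP orientation; "ft_force": force on the tool from outside, world axes, zero at the start; "wrist_torque": the same for the moment, N m; "grip_width": finger opening in m; "gripper_force": force on a finger pad.
Only numpy, scipy, OpenCV 4.12 (cv2) and the standard library are available. Lean on these libraries where they do the work, as an engineer would, in place of code of your own. Each camera call takes 0.05 s, during which the arm holds its last target. There are 200 camera calls.

## Working session

There is one attempt and no reset: what is moved stays moved. The work goes in short steps, Python scripts to look and compute and a tool call to move; the robot and the scene stay as the last step left them, time stands still between calls to the robot, and variables do not carry over. Pictures are saved under pics/ and viewed, at most 10 in all, crops included, and the job is handed in when it is done.

Besides the shell and the picture viewer there is one more tool, called by a JSON object that holds its "method" and its "body", one argument or row to a line. jog_arm: Moves the arm, as the interface text tells. Its arguments: {"type":"object","properties":{"plan":{"type":"string"},"grip_force":{"type":"number"}},"required":["plan"]}

```bash
mkdir -p pics; cat > h.py <<'E'
import numpy as np, cv2
from rig import env, imaging, job, models
def ray(im,uv,z=None):
    f=200/np.tan(np.radians(im["fov_y"]/2)); T=np.array(im["world_from_camera"])
    d=T[:3,:3]@np.array([(uv[0]-im["cx"])/f,(uv[1]-im["cy"])/f,1]); o=T[:3,3]
    if z is not None: return o+d*(z-o[2])/d[2]
    D=im["depth"][int(round(uv[1])),int(round(uv[0]))]; return o+d*D
def cloud(im):
    f=200/np.tan(np.radians(im["fov_y"]/2)); T=np.array(im["world_from_camera"])
    v,u=np.mgrid[:400,:640]; D=im["depth"]
    P=np.stack([(u-im["cx"])/f*D,(v-im["cy"])/f*D,D],-1)
    return P@T[:3,:3].T+T[:3,3]
def save(im,n,crop=None,s=1):
    p=im["pixels"][...,::-1]
    if crop: p=p[crop[1]:crop[3],crop[0]:crop[2]]
    cv2.imwrite("pics/"+n+".png",cv2.resize(p,None,fx=s,fy=s))
E
python3 - <<'E'
from h import *
np.set_printoptions(precision=4,suppress=True)
for c in ["top","side"]:
    im=imaging.get_image(c); save(im,c+"1",s=1.25)
    print(c,np.array(im["world_from_camera"])[:3,3], im["fov_y"])
    for q in ["round_key_top","square_key_top","bar_key_top","lens","loupe_grip","specimen_top","marker_level","stage","rest","flask","beaker","carton","dish","mortar"]:
        for r in models.tip_of(c,q)[:3]:
            print(q,round(r["confidence"],2),np.round(r["at"],1),ray(im,r["at"]))
E
```

```text
top [0.375  0.0397 1.2461] 48.60116128752439
round_key_top 0.39 [430.4 221. ] [ 0.4904 -0.2763  0.0387]
square_key_top 0.63 [447.4 224.5] [ 0.4817 -0.3222  0.0413]
square_key_top 0.35 [317.4 250.9] [0.4017 0.0313 0.0236]
bar_key_top 0.41 [324.2 179.9] [0.5978 0.0174 0.0349]
bar_key_top 0.38 [464.2 219.2] [ 0.4975 -0.3689  0.0401]
lens 0.91 [238.7 183.2] [0.5817 0.2531 0.0388]
lens 0.84 [174.  298.7] [0.2629 0.419  0.0097]
lens 0.8 [262.7 278.5] [0.3227 0.1802 0.0059]
loupe_grip 0.86 [244.4 296.8] [0.2725 0.2275 0.0107]
loupe_grip 0.83 [223.1 213.4] [0.4968 0.2913 0.0405]
loupe_grip 0.76 [190.8 313.2] [0.2254 0.3707 0.0105]
specimen_top 0.69 [325.1 178.6] [0.6006 0.0151 0.0402]
specimen_top 0.59 [327.  186.1] [0.5801 0.0093 0.0381]
specimen_top 0.24 [300.9 154.4] [0.6501 0.0814 0.111 ]
marker_level 0.55 [449.5 220.9] [ 0.4921 -0.3291  0.0377]
marker_level 0.43 [301.9 154.3] [0.643  0.0777 0.1417]
marker_level 0.27 [327.2 184.9] [0.5833 0.0088 0.0387]
stage 0.57 [324.7 180.9] [0.5945 0.016  0.0381]
stage 0.53 [328.4 187.1] [0.5776 0.0053 0.0366]
rest 0.9 [240.7 183.8] [0.58   0.2473 0.
[... 881 characters left out ...]
4 0.0443]
loupe_grip 0.56 [449.1 348.9] [0.2296 0.3762 0.011 ]
marker_level 0.7 [297.8 223.5] [0.5869 0.0537 0.03  ]
marker_level 0.65 [268.6 203.1] [0.6509 0.0896 0.1107]
stage 0.85 [295.9 224.1] [0.5919 0.0547 0.0283]
stage 0.61 [210.8 348.9] [0.653  0.4684 0.041 ]
rest 0.85 [283.7 290.3] [0.5687 0.2827 0.0137]
flask 0.6 [260.  183.8] [ 0.7669 -0.1809  0.006 ]
flask 0.3 [283.3 288.1] [0.5648 0.2968 0.0347]
beaker 0.9 [222.4 265.4] [0.7274 0.2363 0.0224]
beaker 0.46 [299.8 222. ] [0.5825 0.0483 0.0317]
carton 0.97 [364.5 236. ] [0.4073 0.0715 0.0231]
dish 0.17 [210.3 350.4] [0.6528 0.4713 0.0408]
mortar 0.82 [209.5 347.6] [0.6541 0.4697 0.0461]
mortar 0.31 [273. 203.] [0.6406 0.086  0.1098]
```

View pics/top1.png

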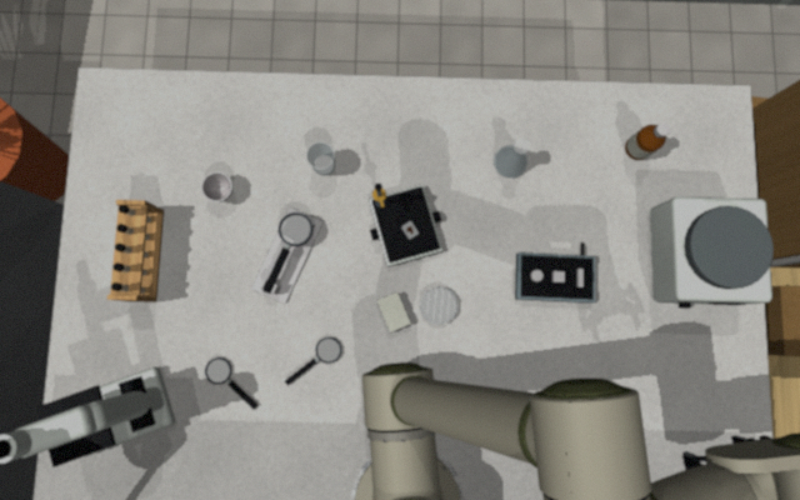

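View pics/side1.png

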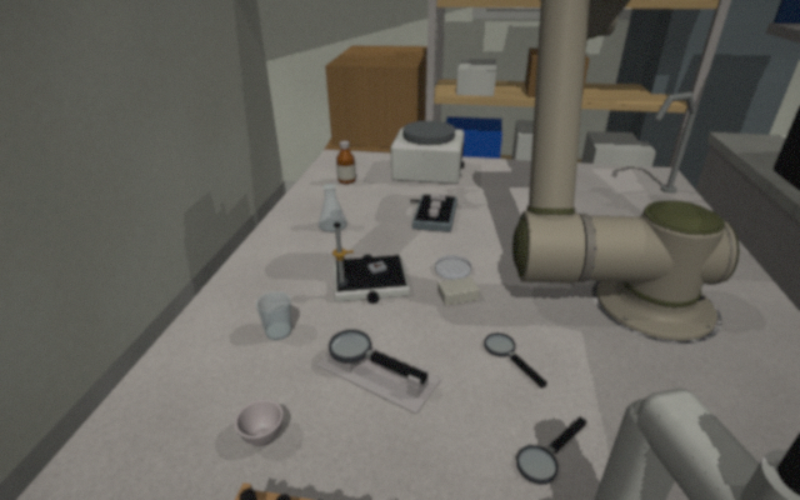

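```bash
python3 - <<'E'
from h import *
im=imaging.get_image("top"); p=im["pixels"][...,::-1]
a=cv2.resize(p[185:260,400:500],(500,375),interpolation=cv2.INTER_CUBIC)
b=cv2.resize(p[125:245,200:360],(800,600),interpolation=cv2.INTER_CUBIC)[:, :]
b=cv2.resize(p[145:220,260:360],(500,375))[:, :300]
cv2.imwrite("pics/crop1.png",np.hstack([a,b]))
w=imaging.get_image("wrist"); save(w,"wrist1",s=1.25)
P=cloud(im)
# white keys
m=(abs(P[...,2]-.041)<.006)&(p.min(-1)>150)&(P[...,1]<-.2)
n,l,s,c=cv2.connectedComponentsWithStats(m.astype(np.uint8))
for i in range(1,n):
    if s[i,4]>10: print(s[i],c[i],ray(im,c[i],.042))
print(env.observe()["tool_rot"])
E
```

```text
[426 217   7   7  40] [429.225 219.975] [ 0.49279255 -0.27224686  0.042     ]
[463 216   3  13  29] [464.34482759 221.62068966] [ 0.49069842 -0.36855031  0.042     ]
[444 218   7   7  49] [447. 221.] [ 0.49120544 -0.32097157  0.042     ]
[[ 9.49303142e-01  3.14362122e-01  1.56402570e-06]
 [ 3.14362122e-01 -9.49303142e-01 -1.28530285e-05]
 [-2.55577080e-06  1.26930908e-05 -1.00000000e+00]]
```

View pics/crop1.png

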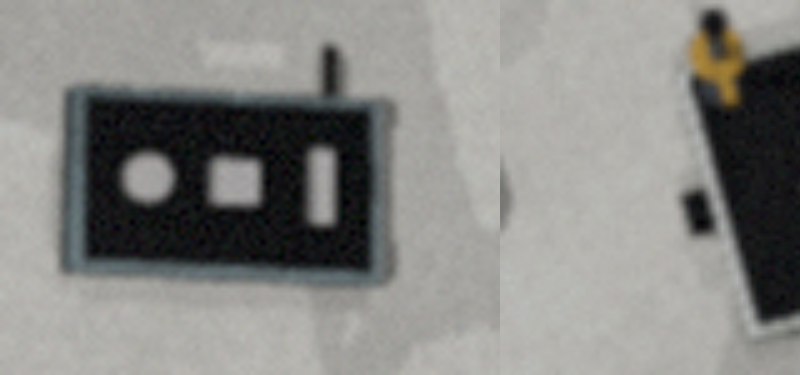

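View pics/wrist1.png

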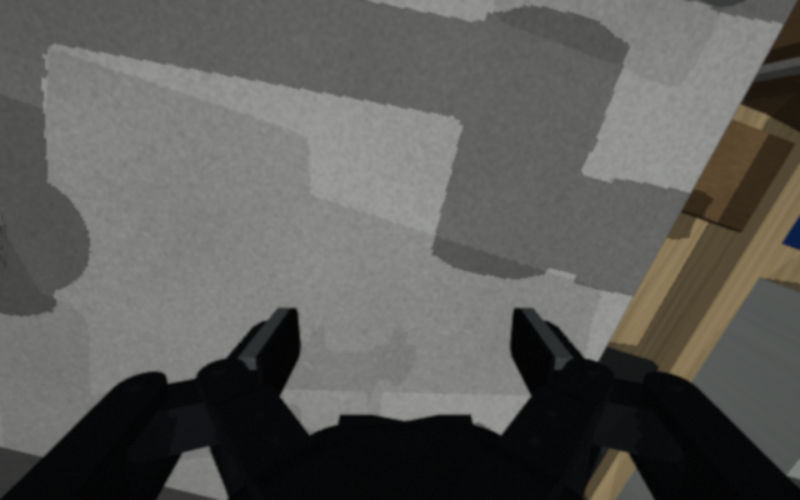

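The top view (800-px image) shows the panel with keys round (537,275), square (558,276) and bar (580,277). The stage is at (408,228), with the brass mark at (380,195). There are three candidate loupes:
- On the rest: lens at (297,229).
- Loose on the table: lens at (218,370).
- Loose on the table: lens at (328,348).

I choose the one on the rest: it is the only one on a rest, and it is the largest. I'll move to the keys first.

{"method": "jog_arm", "body": {
  "plan": "0 0 0 3.4 -1.2 0 255;0 0 0 3.4 -1.2 0 255;0 0 0 3.4 -1.2 0 255;0 0 0 3.4 -1.2 0 255;0 0 0 3.4 -1.2 0 255;0 0 0 3.4 -1.2 0 255;0 0 0 3.4 -1.2 0 255;0 0 0 3.4 -1.2 0 255;0 0 0 3.4 -1.2 0 255;0 0 0 3.4 -1.2 0 255",
  "grip_force": 40
}}

```text
time_s: 2.43
position: [0.4592, -0.2999, 0.2315]
tool_rot: [[0.949, 0.314, 0.0], [0.314, -0.949, -0.0], [0.0, 0.0, -1.0]]
ft_force: [0.6, -1.1, -0.2]
grip_width: -0.0005
gripper_force: 0.0
```

{"method": "jog_arm", "body": {
  "plan": "0 0 -7.1 0 0 0 255;0 0 -7.1 0 0 0 255;0 0 -7.1 0 0 0 255;0 0 -7.1 0 0 0 255;0 0 -7.1 0 0 0 255;0 0 -7.1 0 0 0 255;0 0 -7.1 0 0 0 255;0 0 -7.1 0 0 0 255;0 0 -7.1 0 0 0 255;0 0 -7.1 0 0 0 255"
}}

```text
time_s: 3.27
position: [0.4579, -0.3013, 0.2313]
tool_rot: [[0.006, 1.0, -0.0], [1.0, -0.006, 0.0], [0.0, -0.0, -1.0]]
ft_force: [-0.6, -1.0, 0.7]
grip_width: 0.0001
gripper_force: 0.0
```

```bash
cat > keys.py <<'E'
from h import *
np.set_printoptions(precision=4,suppress=True)
im=imaging.get_image("wrist"); p=im["pixels"]; P=cloud(im)
m=(abs(P[...,2]-.042)<.008)&(p.min(-1)>110)&(P[...,1]<-.2)&(abs(P[...,0]-.49)<.06)
n,l,s,c=cv2.connectedComponentsWithStats(m.astype(np.uint8))
for i in range(1,n):
    if s[i,4]>60: print(s[i],c[i],ray(im,c[i],.042))
save(im,"wk",s=1)
o=env.observe();print(o["time_s"],o["position"],o["tool_rot"],o["q"],o["ft_force"])
E
python3 keys.py
```

```text
[342 143  22  22 365] [352.6219 153.811 ] [ 0.4904 -0.2729  0.042 ]
[341 184  20  20 381] [350.8136 193.5853] [ 0.4893 -0.3205  0.042 ]
[334 227  31   9 251] [349.3785 230.5896] [ 0.4884 -0.3685  0.042 ]
3.3167 [ 0.4579 -0.3013  0.2313] [[-0.0017  1.     -0.    ]
 [ 1.      0.0017  0.    ]
 [ 0.     -0.     -1.    ]] [-45.7202  21.622   74.6276  -0.0006  83.7511 -45.8195] [0.1595 0.0824 0.1135]
```

View pics/wk.png

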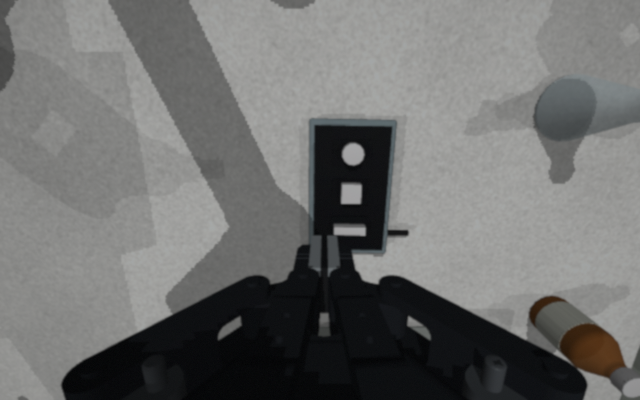

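The wrist view shows round (353,154), square (351,194) and bar (349,231), which agrees with the top camera. Next I press the round key.

{"method": "jog_arm", "body": {
  "plan": "0 0 0 1.4 1.65 3 255;0 0 0 1.45 1.65 3 255;0 0 0 0 0 4 255;0 0 0 0 0 4 255;0 0 0 0 0 3 255;0 0 0 0 0 1 255;0 0 0 0 0 0.5 255;0 0 0 0 0 0.5 255;0 0 0 0 0 0.3 255;0 0 0 0 0 0 255"
}}

```text
time_s: 4.15
position: [0.4919, -0.2738, 0.0396]
tool_rot: [[0.012, 1.0, 0.002], [1.0, -0.012, -0.002], [-0.002, 0.002, -1.0]]
ft_force: [-0.5, -0.4, 3.5]
grip_width: -0.0001
gripper_force: 1.3
```

{"method": "jog_arm", "body": {
  "plan": "0 0 0 0 0 0.2 255;0 0 0 0 0 0.1 255;0 0 0 0 0 0 255;0 0 0 0 0 0 255"
}}

```text
time_s: 4.48
position: [0.492, -0.2738, 0.0369]
tool_rot: [[0.012, 1.0, 0.002], [1.0, -0.012, -0.002], [-0.002, 0.002, -1.0]]
ft_force: [-1.0, 0.3, 8.2]
grip_width: 0.0002
gripper_force: 4.4
```

{"method": "jog_arm", "body": {
  "plan": "0 0 0 0 0 -1 255;0 0 0 0 0 -1 255;0 0 0 -2.4 -0.1 0 255;0 0 0 -2.3 0 0 255;0 0 0 0 0 1 255;0 0 0 0 0 0.6 255;0 0 0 0 0 0.4 255;0 0 0 0 0 0 255;0 0 0 0 0 0 255;0 0 0 0 0 0 255"
}}

```text
time_s: 5.32
position: [0.4896, -0.3204, 0.0368]
tool_rot: [[0.011, 1.0, 0.0], [1.0, -0.011, -0.002], [-0.002, 0.0, -1.0]]
ft_force: [-5.4, -2.8, 11.1]
grip_width: -0.0001
gripper_force: 5.5
```

{"method": "jog_arm", "body": {
  "plan": "0 0 0 0 0 -1 255;0 0 0 0 0 -1 255;0 0 0 -2.4 0 0 255;0 0 0 -2.4 0 0 255;0 0 0 0 0 1 255;0 0 0 0 0 0.6 255;0 0 0 0 0 0.4 255;0 0 0 0 0 0 255;0 0 0 0 0 0 255;0 0 0 0 0 0 255"
}}

```text
time_s: 6.15
position: [0.4891, -0.3678, 0.0368]
tool_rot: [[0.011, 1.0, -0.0], [1.0, -0.011, -0.002], [-0.002, -0.0, -1.0]]
ft_force: [-4.3, -3.1, 10.7]
grip_width: 0.0
gripper_force: 5.5
```

{"method": "jog_arm", "body": {
  "plan": "0 0 0 0 0 -1 255;0 0 0 0 0 -4 0;0 0 0 0 0 -4 0;0 0 0 0 0 -4 0;0 0 0 0 0 -4 0;0 0 0 0 0 -4 0;0 0 0 0 0 -4 0;0 0 -7 0 0 0 0;0 0 -7 0 0 0 0;0 0 -7 0 0 0 0"
}}

```text
time_s: 6.98
position: [0.4893, -0.3666, 0.2859]
tool_rot: [[-0.354, 0.935, 0.0], [0.935, 0.354, 0.001], [0.001, 0.0, -1.0]]
ft_force: [-0.5, -0.2, -1.3]
grip_width: 0.0854
gripper_force: 0.0
```

```bash
python3 - <<'E'
from h import *
np.set_printoptions(precision=4,suppress=True)
im=imaging.get_image("top"); p=im["pixels"].astype(int); P=cloud(im)
m=(p.max(-1)<60)&(P[...,2]>.015)&(abs(P[...,0]-.52)<.15)&(abs(P[...,1]-.28)<.1)
m[:, :]&=True
n,l,s,c=cv2.connectedComponentsWithStats(m.astype(np.uint8))
for i in range(1,n):
    if s[i,4]>15:
        Q=np.array([ray(im,(u,v),.044) for v,u in np.argwhere(l==i)]); C=Q[:,:2].mean(0)
        U,S,V=np.linalg.svd(Q[:,:2]-C); t=(Q[:,:2]-C)@V[0]
        print(s[i],C,V[0],t.min(),t.max(),S)
# post/brass
b=(p[...,0]-p[...,2]>60)&(p[...,0]>110)&(abs(P[...,0]-.65)<.06)&(abs(P[...,1]-.08)<.06)
print("brass",b.sum(),np.median(P[b],0),np.sort(P[b][:,2]))
for c in ["top","wrist"]:
  if c=="wrist": im=imaging.get_image(c); save(im,"w2")
  for q in ["lens","loupe_grip","specimen","specimen_top","rest","stage"]:
    for r in models.tip_of(c,q)[:2]: print(c,q,round(r["confidence"],2),r["at"],ray(im,r["at"]))
for c in ["side"]:
  im=imaging.get_image(c);p=im["pixels"].astype(int);P=cloud(im)
  b=(p[...,0]-p[...,2]>50)&(p[...,0]>100)&(abs(P[...,0]-.65)<.08)&(abs(P[...,1]-.08)<.08)
  print("brass",b.sum(),np.median(P[b],0),np.sort(P[b][:,2])); print(np.argwhere(b).min(0),np.argwhere(b).max(0))
print(env.observe())
E
```

```text
[211 199  20  35 175] [0.4878 0.2974] [-0.925   0.3799] -0.050645349296295515 0.04726107100425132 [0.378  0.0512]
brass 60 [0.6417 0.0755 0.1098] [-0.0009  0.0422  0.104   0.1053  0.1059  0.107   0.107   0.1073  0.1076
  0.1077  0.1079  0.1079  0.108   0.1081  0.1081  0.1083  0.1084  0.1084
  0.1087  0.1088  0.1088  0.109   0.109   0.109   0.1092  0.1093  0.1095
  0.1095  0.1095  0.1098  0.1098  0.1099  0.11    0.11    0.1101  0.1101
  0.1102  0.1102  0.1103  0.1104  0.1104  0.1104  0.1104  0.1106  0.1106
  0.1107  0.1108  0.111   0.111   0.1113  0.1116  0.1118  0.1119  0.1123
  0.1123  0.1129  0.1135  0.1135  0.1149  0.1163]
top lens 0.83 [238.5, 182.4] [0.5845 0.2543 0.0357]
top lens 0.82 [262.5, 278.2] [0.3235 0.1809 0.0043]
top loupe_grip 0.91 [221.8, 210.3] [0.505  0.2949 0.0424]
top loupe_grip 0.74 [188.3, 312.1] [0.2279 0.3783 0.0082]
top specimen 0.61 [327.8, 183.6] [0.5866 0.0073 0.0411]
top specimen_top 0.55 [326.6, 185.2] [0.5831 0.0104 0.0349]
top rest 0.88 [238.5, 183.7] [0.5805 0.2538 0.0377]
top rest 0.42 [221.5, 208.5] [0.5098 0.2959 0.0428]
top stage 0.61 [324.6, 180
[... 228 characters left out ...]
6 0.1106 0.1108 0.1109 0.1109
 0.1111 0.1111 0.1111 0.1111 0.1113 0.1113 0.1118 0.1118 0.1119 0.1123
 0.1128]
[200 267] [204 277]
{'time_s': 7.7333, 'q': array([-48.0345,  26.7144,  57.4916,  -0.0004,  95.7951, -68.3407]), 'qvel': array([-0.0343, -0.1547,  0.0186, -0.0395, -0.0465, -0.1592]), 'joint_efforts': array([  0.0098, -50.8699, -24.6265,   0.0003,   0.0012,   0.0051]), 'position': array([ 0.4891, -0.3682,  0.2853]), 'tool_rot': array([[-0.347 ,  0.9379, -0.    ],
       [ 0.9379,  0.347 ,  0.    ],
       [ 0.    , -0.    , -1.    ]]), 'ft_force': array([0.2738, 0.0594, 0.1516]), 'wrist_torque': array([0.0479, 0.0123, 0.0459]), 'gripper_force': 0.0, 'grip_width': 0.08526823751721482}
```

{"method": "jog_arm", "body": {
  "plan": "0 0 -6.8 0 0 0 0;0 0 -6.8 0 0 0 0;0 0 -6.8 0 0 0 0;0 0 -6.8 0 0 0 0;0 0 -6.8 0 0 0 0;0 0 -6.8 0 0 0 0;0 0 -6.6 0 0 0 0"
}}

```text
time_s: 8.32
position: [0.4891, -0.3682, 0.2853]
tool_rot: [[-0.927, 0.374, -0.0], [0.374, 0.927, 0.0], [0.0, 0.0, -1.0]]
ft_force: [-0.4, 0.3, -0.6]
grip_width: 0.0857
gripper_force: 0.0
```

{"method": "jog_arm", "body": {
  "plan": "0 0 0 1.4 3.6 0 0;0 0 0 1.4 3.6 0 0;0 0 0 1.4 3.6 0 0;0 0 0 1.4 3.6 0 0;0 0 0 1.4 3.6 0 0;0 0 0 1.4 3.6 0 0;0 0 0 1.4 3.6 0 0;0 0 0 1.4 3.6 0 0;0 0 0 1.4 3.6 0 0"
}}

```text
time_s: 9.07
position: [0.495, -0.0188, 0.2856]
tool_rot: [[-0.925, 0.379, 0.0], [0.379, 0.925, -0.0], [-0.0, 0.0, -1.0]]
ft_force: [0.5, -0.7, -0.0]
grip_width: 0.0855
gripper_force: 0.0
```

{"method": "jog_arm", "body": {
  "plan": "0 0 0 1.4 3.6 0 0;0 0 0 1.4 3.6 0 0;0 0 0 1.4 3.6 0 0;0 0 0 1.4 3.6 0 0;0 0 0 1.4 3.6 0 0;0 0 0 1.4 3.6 0 0;0 0 0 1.4 3.6 0 0;0 0 0 1.4 3.6 0 0;0 0 0 0 0 0 0"
}}

```text
time_s: 9.82
position: [0.4999, 0.2938, 0.2848]
tool_rot: [[-0.927, 0.374, -0.001], [0.374, 0.927, 0.002], [0.001, 0.001, -1.0]]
ft_force: [0.8, -0.4, 0.4]
grip_width: 0.0855
gripper_force: 0.0
```

```bash
python3 - <<'E'
from h import *
np.set_printoptions(precision=4,suppress=True)
im=imaging.get_image("wrist"); save(im,"w3"); p=im["pixels"].astype(int); P=cloud(im)
m=(p.max(-1)<70)&(abs(P[...,2]-.042)<.015)&(abs(P[...,0]-.52)<.15)&(abs(P[...,1]-.28)<.1)
n,l,s,c=cv2.connectedComponentsWithStats(m.astype(np.uint8))
for i in range(1,n):
    if s[i,4]>50:
        Q=P[l==i]; C=Q[:,:2].mean(0)
        U,S,V=np.linalg.svd(Q[:,:2]-C,full_matrices=False); t=(Q[:,:2]-C)@V[0]
        print(s[i],C,np.median(Q[:,2]),V[0],t.min(),t.max(),S)
for q in ["lens","loupe_grip","specimen_top","rest"]:
    for r in models.tip_of("wrist",q)[:2]: print(q,round(r["confidence"],2),r["at"],ray(im,r["at"]))
o=env.observe();print(o["time_s"],o["position"],o["tool_rot"],o["q"])
E
```

```text
[318 123  14  76 919] [0.4854 0.2988] 0.043940476827124986 [ 0.9245 -0.3813] -0.048254913032597 0.05327435543636488 [0.8956 0.1443]
[298 205  52  48 460] [0.5777 0.2595] 0.041270557968543536 [ 0.9627 -0.2706] -0.03535701934333939 0.037649864604267766 [0.5483 0.5171]
lens 0.91 [322.6, 227.1] [0.5763 0.2603 0.0387]
lens 0.84 [198.1, 78.7] [0.3226 0.1791 0.0064]
loupe_grip 0.67 [216.3, 30.3] [0.2812 0.2309 0.0107]
loupe_grip 0.63 [321.8, 171.8] [0.4992 0.2904 0.0441]
specimen_top 0.72 [175.9, 287.5] [0.4688 0.2476 0.3368]
10.0667 [0.5011 0.2873 0.2855] [[-0.9248  0.3804  0.    ]
 [ 0.3804  0.9248 -0.0002]
 [-0.0001 -0.0002 -1.    ]] [ 18.0987  22.926   63.6434  -0.0114  93.4323 -49.5439]
```

View pics/w3.png

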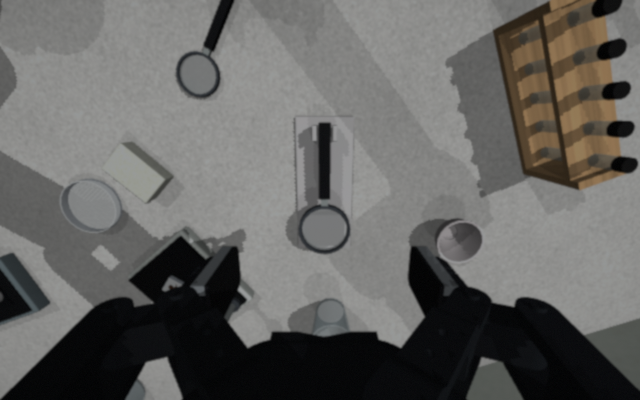

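The wrist view shows the loupe on the rest, ring at (325,228) and handle at (324,160), aligned with the tool. It is visibly larger than the loose one at (199,74). Next I descend to the grip.

{"method": "jog_arm", "body": {
  "plan": "0 0 0 0.46 0.43 3 0;0 0 0 0 0 4 0;0 0 0 0 0 4 0;0 0 0 0 0 4 0;0 0 0 0 0 4 0;0 0 0 0 0 3 0;0 0 0 0 0 2 0;0 0 0 0 0 1 0;0 0 0 0 0 0 0;0 0 0 0 0 0 0"
}}

```text
time_s: 10.9
position: [0.499, 0.2937, 0.0363]
tool_rot: [[-0.925, 0.38, 0.001], [0.38, 0.925, 0.0], [-0.001, 0.001, -1.0]]
ft_force: [0.2, 0.9, -0.4]
grip_width: 0.0857
gripper_force: 0.0
```

{"method": "jog_arm", "body": {
  "plan": "0 0 0 0 0 1 0;0 0 0 0 0 0.7 0;0 0 0 0 0 0 255;0 0 0 0 0 0 255;0 0 0 0 0 0 255;0 0 0 0 0 0 255;0 0 0 0 0 0 255;0 0 0 0 0 0 255;0 0 0 0 0 0 255;0 0 0 0 0 0 255",
  "grip_force": 60
}}

```text
time_s: 11.73
position: [0.4985, 0.2942, 0.0187]
tool_rot: [[-0.925, 0.379, 0.001], [0.379, 0.925, 0.0], [-0.001, 0.001, -1.0]]
ft_force: [-0.2, 1.1, 4.2]
grip_width: 0.0146
gripper_force: 59.0
```

{"method": "jog_arm", "body": {
  "plan": "0 0 0 0 0 -1 255;0 0 0 0 0 -1.5 255;0 0 0 0 0 -2 255;0 0 0 0 0 -2 255;0 0 0 0 0 -2 255;0 0 0 0 0 -2 255;0 0 0 0 0 -2 255;0 0 0 0 0 -2 255;0 0 0 0 0 0 255;0 0 0 0 0 0 255"
}}

```text
time_s: 12.57
position: [0.4983, 0.2941, 0.1641]
tool_rot: [[-0.925, 0.379, 0.001], [0.379, 0.925, 0.001], [-0.001, 0.001, -1.0]]
ft_force: [-0.6, 0.2, -2.2]
grip_width: 0.0149
gripper_force: 58.5
```

```bash
cat > look.py <<'E'
from h import *
import sys
np.set_printoptions(precision=4,suppress=True)
o=env.observe();print(o["time_s"],o["position"],o["tool_rot"],o["grip_width"],o["gripper_force"])
R=np.array(o["tool_rot"]);
for c in ["top","side","wrist"]:
    im=imaging.get_image(c); save(im,"l_"+c+sys.argv[1]); P=cloud(im)
    for q in ["lens","specimen_top","marker_level"]:
        for r in models.tip_of(c,q)[:3]: print(c,q,round(r["confidence"],2),np.round(r["at"]),ray(im,r["at"]))
    # loupe points: near gripper height, tool-frame
    T=(P-o["position"])@R
    p=im["pixels"].max(-1)
    m=(p<90)&(T[...,0]<-.03)&(T[...,0]>-.15)&(abs(T[...,1])<.06)&(abs(T[...,2]+.019)<.035)
    if m.sum()>20:
        A=T[m]; k=np.c_[A[:,:2],np.ones(len(A))]
        for _ in range(3):
            f=np.linalg.lstsq(k,A[:,2],rcond=None)[0]; g=abs(k@f-A[:,2])<.006; A,k=A[g],k[g]
        print(c,"ring n",len(A),"tool-frame x",A[:,0].min(),A[:,0].max(),"y",A[:,1].min(),A[:,1].max(),"z plane",f,"z med",np.median(A[:,2]))
    b=(im["pixels"][...,0].astype(int)-im["pixels"][...,2]>50)&(abs(P[...,0]-.65)<.06)&(abs(P[...,1]-.08)<.06)&(P[...,2]>.08)
    if b.sum()>8: print(c,"brass",b.sum(),np.median(P[b],0))
    # specimen: above the stage top
    s=(P[...,2]>.0335)&(P[...,2]<.044)&(abs(P[...,0]-.585)<.03)&(abs(P[...,1]-.01)<.03)&(p>60)
    if s.sum()>20: print(c,"spec",s.sum(),np.median(P[s],0),(P[s].min(0)+P[s].max(0))/2)
E
python3 look.py a
```

```text
12.5667 [0.4983 0.2941 0.1641] [[-0.9254  0.3791  0.0015]
 [ 0.3791  0.9254  0.0005]
 [-0.0012  0.0011 -1.    ]] 0.014858115397096576 58.520395159721375
top lens 0.93 [263. 280.] [0.3192 0.1797 0.006 ]
top lens 0.34 [178. 151.] [0.6749 0.4358 0.0062]
top specimen_top 0.6 [328. 184.] [0.5881 0.0066 0.0343]
top marker_level 0.6 [301. 155.] [0.6499 0.0811 0.1097]
top ring n 87 tool-frame x -0.1268234973984286 -0.051418899247454894 y -0.03827376885139551 0.03600936297118619 z plane [-0.0054 -0.0011 -0.0212] z med -0.02108263588592556
top brass 80 [0.6428 0.0729 0.1094]
top spec 96 [0.5858 0.0066 0.0371] [0.586  0.008  0.0379]
side lens 0.72 [276. 222.] [0.5798 0.2641 0.1825]
side lens 0.68 [402. 274.] [0.3119 0.1818 0.0082]
side lens 0.58 [431. 372.] [0.2659 0.4272 0.0081]
side marker_level 0.42 [268. 203.] [0.6517 0.0878 0.111 ]
side ring n 330 tool-frame x -0.12297547422768877 -0.030169456692299722 y -0.03531958936824189 0.04017172382538902 z plane [ 0.0306  0.0206 -0.0151] z med -0.017957669562871738
side brass 50 [0.6435 0.0853 0.1105]
wrist lens 0.74 [145.  63.] [0.3213 0.1804 0.0073]
wrist ring n 156 tool-frame x -0.034263193165522184 -0.0301189968002824 y -0.00877787662192924 0.006655462438830852 z plane [-0.1249  0.0057 -0.0276] z med -0.023582623925446834
wrist spec 23 [0.5665 0.0082 0.0365] [0.5664 0.0075 0.0362]
```

{"method": "jog_arm", "body": {
  "plan": "0 0 0 0 0 -2 255;0 0 0 0 0 -2 255;0 0 0 -1.3 -2.9 0 255;0 0 0 -1.3 -2.9 0 255;0 0 0 -1.3 -2.9 0 255;0 0 0 -1.3 -2.9 0 255;0 0 0 -1.3 -2.9 0 255;0 0 0 -1.3 -2.9 0 255;0 0 0 -1.3 -2.9 0 255;0 0 0 -1.3 -2.8 0 255"
}}

```text
time_s: 14.0
position: [0.5067, 0.0394, 0.2035]
tool_rot: [[-0.925, 0.379, 0.0], [0.379, 0.925, -0.0], [-0.0, 0.0, -1.0]]
ft_force: [0.5, -0.3, -0.1]
grip_width: 0.0147
gripper_force: 58.7
```

{"method": "jog_arm", "body": {
  "plan": "0 0 0 0 0 2 255;0 0 0 0 0 2 255;0 0 0 0 0 2 255;0 0 0 0 0 2 255;0 0 0 0 0 1.5 255;0 0 0 0 0 1 255;0 0 0 0 0 0.7 255;0 0 0 0 0 0 255;0 0 0 0 0 0 255;0 0 0 0 0 0 255"
}}

```text
time_s: 14.83
position: [0.5074, 0.0409, 0.092]
tool_rot: [[-0.925, 0.379, 0.001], [0.379, 0.925, -0.0], [-0.001, 0.0, -1.0]]
ft_force: [0.4, 0.2, -0.2]
grip_width: 0.0148
gripper_force: 58.8
```

```bash
python3 look.py b; python3 - <<'E'
import cv2,numpy as np
a=cv2.imread("pics/l_topb.png")[110:230,240:400]; b=cv2.imread("pics/l_sideb.png")[150:270,220:380]
cv2.imwrite("pics/fin.png",np.hstack([cv2.resize(x,(400,300)) for x in (a,b)]))
E
```

```text
14.8333 [0.5074 0.0409 0.092 ] [[-0.9254  0.379   0.0014]
 [ 0.379   0.9254 -0.0002]
 [-0.0014  0.0003 -1.    ]] 0.01481829038857476 58.764780163764954
top lens 0.75 [331. 177.] [0.5931 0.0007 0.1109]
top lens 0.55 [261. 280.] [0.3187 0.1861 0.0034]
top marker_level 0.57 [302. 155.] [0.6439 0.0782 0.1324]
top marker_level 0.37 [410. 128.] [ 0.7411 -0.2144  0.0719]
top ring n 73 tool-frame x -0.12686236846460877 -0.08414006282589111 y -0.03328325207819918 0.036311889251965636 z plane [ 0.0347 -0.0418 -0.0168] z med -0.02106792990950246
top brass 77 [0.6417 0.0728 0.1097]
side lens 0.96 [430. 373.] [0.2683 0.4299 0.008 ]
side lens 0.92 [298. 189.] [0.5921 0.0096 0.1123]
side lens 0.78 [402. 276.] [0.3133 0.1895 0.0073]
side specimen_top 0.46 [302. 212.] [0.5843 0.009  0.0376]
side marker_level 0.64 [272. 203.] [0.6422 0.0857 0.1098]
side ring n 172 tool-frame x -0.12410597125655935 -0.030351455433942222 y -0.033033029519217896 0.04034991815249606 z plane [ 0.0082  0.0325 -0.0185] z med -0.01876381841275849
side brass 44 [0.6438 0.0855 0.1103]
side spec 79 [0.586  0.0136 0.0373] [0.585  0.0108 0.0368]
wrist marker_level 0.5 [566. 348.] [0.7151 0.1952 0.0197]
wrist ring n 142 tool-frame x -0.034043348076598305 -0.030035787563843463 y -0.008858588317121198 0.006669442359101038 z plane [-0.0779 -0.0275 -0.0269] z med -0.024429457504596568
wrist spec 133 [0.5869 0.0176 0.0379] [0.587  0.0069 0.0378]
```

View pics/fin.png

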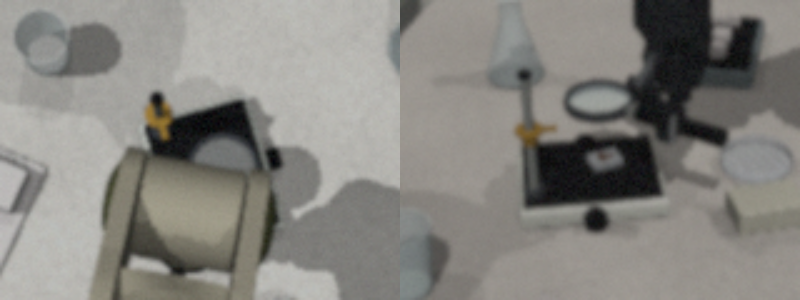

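The final crops show the loupe level over the specimen, clear of the post and with its ring at the mark's height. The measured offsets are a few mm, within tolerance, so I'm handing in.

```bash
python3 -c "
from rig import job
print(job.close_job())"
```

```text
the job is handed in; nothing more can be done
None
```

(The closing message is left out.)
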